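Set the grinder's speed selector to the seventh mark and start it

ROBOT

A 6-joint arm with a two-finger parallel gripper is mounted at the origin on the work surface. World frame = base frame: x ahead of the robot, y to its left, z up, the work surface at z = 0. Lengths are in m, angles in rad, forces in N, time in s.
With the tool pointing down it reaches from about 0.225 to 0.875 m from the base axis. Payload 3.4 kg.
Tool frame: the origin (TCP) lies at the very end of the fingers, on their centre line; the grasp point (between the pads) lies 19 mm behind it; z points along the fingers, y is the line along which they close (so a half turn about z gives the same grasp; the last joint's range is limited). The gripper opens to 85 mm and grips with 20 to 120 N. Pads are 22 mm wide; open, the fingers measure 114 mm over their backs; the gripper's body (76 mm by 85 mm) begins 54 mm behind the grasp point. The pads swing forward as they close: fully open they stand 13 mm farther back than shut.
Start: joints at [-1.285, 0.276, 1.505, -0, 1.361, -0.121], TCP at [0.228, -0.528, 0.231] pointing down, gripper open.
Joint ranges: [-2.89, 2.89], [-0.75, 2.08], [0.22, 2.7], [-1.18, 4.32], [0.11, 2.71], [-2.7, 2.7]. Speed limits (rad/s): [2.57, 2.57, 3.14, 3.14, 3.14, 3.14].

INTERFACE

Orientations are given as a unit quaternion [w, x, y, z].
In Python, from rig import readout, vision, manip gives the robot as it stands.
- The arm moves only by the shell command python3 -m handwheel 'ROWS' [FORCE]. ROWS is JSON, a list of rows, each a list of 3 entries, a list of its own where there are three numbers: the shift along the tool's x, y, z in mm, then the turn, a rotation vector about the tool's x, y, z in units of 6 degrees (1.0 is 6 degrees), then the closure, from -1 (fully open) to 1 (shut), so that 0 is half open. A call has 1 to 20 rows; each row shifts and turns the commanded pose from where the row before left it, along the tool's axes as they then stand; what a row does not reach is not made up. A row lasts 1/8 s, in which the tool goes at most 62.5 mm and 10.7 degrees, less where a joint would pass 70% of its speed; a pose out of reach is approached as far as the arm can. A call is refused whole if a number of a shift passes 62.5 or a number of a turn 1, either way. A call with a gripper value outside its range is refused whole. The fingers move at their own pace and stop on an object; FORCE is the grip in N (left out, the last holds). Time passes only in rows, so rows that do not move let the fingers close. It gives the time, the measured TCP pose, the force, the opening and the grip force at its end, in the units of the state.
- readout.get_state(): the state, without advancing time (a new reading comes with each control period).
- vision.get_image(name): name is "scene" or "top" or "wrist"; returns the picture (420x560x3 uint8, blue, green, red); there is no depth.
- vision.camera_params(name): a dict with "intrinsics" (3x3 intrinsics, pixels), "dist" ([k1, k2, p1, p2, k3] as OpenCV has them; the pictures are not rectified), "rvec" (rotation vector, rad) and "tvec" (3), from world to camera coordinates, as OpenCV has them; the wrist camera has in their place "hand_eye" (4x4, takes a point from camera to tool coordinates, whose origin is the TCP and whose axes are the flange's). Camera axes: x right, y down, z forward; pixel columns grow to the right and rows downward; lengths in m; the calibration is good to about 2 mm. A picture is of the moment at which its call begins: read the wrist's pose just before it. camera_params takes no time and is no camera call.
- manip.sign_off(): hands the job in; it is judged then, once.
The state is a dict: "clock": time; "qpos": joint angles; "qd": joint speeds; "effort": joint torques, N m; "position": TCP position; "ee_rot": TCP orientation; "contact_force": force on the tool from outside, world axes, zero at the start; "moment": the same for the moment, N m; "width": finger opening in m; "gripper_force": force on a finger pad.
Only numpy, scipy, OpenCV 4.12 (cv2) and the standard library are available. Lean on these libraries where they do the work, as an engineer would, in place of code of your own. Each camera call takes 0.05 s, during which the arm holds its last target. There are 200 camera calls.

TASK

Set the bench grinder to its seventh speed and start it: with a fingertip, push the selector's lever clockwise to the seventh of its nine marks (counting from the anticlockwise end), without going past it, then press the small flat start button fully in and let it come back. Only push: do not pinch the lever, do not touch the big stop mushroom, and leave the loose things on the bench where they are.

Things in the scene. Friction and masses are not known exactly. Their poses are not given: they have to be found in the camera images.
- speed_unit: fixed grey steel box 150 x 200 mm, 60 mm high, the selector in the middle of its top. Origin at the centre of its underside; x to its far side, z up. Nine black marks on its top, 60 mm from the selector's axis, 30 degrees apart: the first at +120 degrees from the box's +x (anticlockwise from above is positive), the fifth at 0, the seventh at -60, the ninth at -120 degrees
- selector_axis (a point): point on the selector's axis of rotation (vertical, through the box's centre), on the box's top, 60 mm above the bench
- selector (a joint): selector angle in rad, growing clockwise from above: 0 at the first mark (anticlockwise stop), pi/6 per mark, pi at the seventh, end stop 4*pi/3 at the ninth. The lever points 120 degrees minus this angle in the box's frame. A spring detent holds it at each mark; past half-way between two marks it snaps on to the next by itself, off the pushing finger. A click takes 2 to 4 N at the lever's end
- lever_tip (a point): end of the selector's lever, 48 mm out from the axis, 20 mm above the box's top. The lever: a straight black bar 13 mm wide, from 12 mm behind the axis to 48 mm ahead of it, 2 to 30 mm above the box's top, a white line on top towards its long, pointing end. Under it a black disc of 24 mm radius, 7 mm high; beyond the disc the box's top is free
- station: fixed grey push-button box 85 x 150 mm, 50 mm high, origin at the centre of its underside. On its top, 38 mm from the centre towards its +y side, the small flat start button; 38 mm towards its -y side the big stop mushroom
- start_button_top (a point): centre of the top face of the start button, a flat grey disc 30 mm across in a black round housing, which moves straight down
- start_button (a joint): start button travel in m: 0 out, 0.006 fully in; a spring of 5 N at full travel brings it back when let go
- stop_top (a point): top centre of the stop mushroom, a grey mushroom head 42 mm across that stands 28 mm above the box's top; not to be touched
- stop_button (a joint): stop mushroom travel in m, 0 out, 0.006 fully in
- socket: loose steel socket, 26 mm across, 32 mm tall, standing on a far corner of the selector box; origin at the centre of its underside
- screwdriver: loose screwdriver lying between the two boxes, 190 mm long, origin near its middle at the bench
- jar: loose jar with a metal lid, 56 mm across, 85 mm tall; origin at the centre of its underside
- tape: loose roll of tape lying flat, 90 mm across, 25 mm high; origin at the centre of its underside
- wrench: loose wrench, 170 mm long, lying beside the boxes; origin near its middle at the bench
- can: loose can, 60 mm across, 150 mm tall; origin at the centre of its underside
- mug: loose white mug, 80 mm across, 90 mm tall; origin at the centre of its underside
- offcut: loose wooden offcut 50 x 110 x 35 mm; origin at the centre of its underside
There are look-alikes about, which are no part of the job. Leave any red or yellow look-alike of the station alone.

How it is judged:
By the outcome, as a careful person would: the job done as asked, in the order asked, and still so for the second after the job is handed in, with the robot touching nothing.
It also fails if it takes over 51 s, if anything falls off the work surface, if the arm or the gripper's body presses on something with over 40 N, if the wrist force passes 120 N, or if a joint passes its speed limit or range.

## Working session

There is one attempt and no reset: what is moved stays moved. The work goes in short steps, Python scripts to look and compute and a shell command to move; the robot and the scene stay as the last step left them, time stands still between calls to the robot, and variables do not carry over. Pictures are saved under pics/ and viewed, at most 10 in all, crops included, and the job is handed in when it is done.

```bash
mkdir -p pics; python3 - <<'E'
from rig import readout, vision, manip
import cv2
for n in ("scene","top"):
    cv2.imwrite(f"pics/{n}0.png",cv2.resize(vision.get_image(n),(800,600),interpolation=cv2.INTER_CUBIC))
s=readout.get_state();print(s)
E
```

```text
{'clock': 0.1, 'qpos': array([-1.28500110e+00,  2.76510705e-01,  1.50601237e+00,  1.05252257e-05,
        1.36070454e+00, -1.20997775e-01]), 'qd': array([-0.00097776, -0.0031293 , -0.00178563,  0.00036684,  0.00032732,
       -0.00108898]), 'effort': array([ 2.08889862e-03, -4.17695439e+01, -2.46402472e+01,  2.67324253e-05,
        5.75185273e-03, -1.10021764e-05]), 'position': array([ 0.22737241, -0.52761653,  0.23053589]), 'ee_rot': array([-8.15132526e-04,  9.79386040e-01,  2.01995831e-01, -6.21547887e-05]), 'contact_force': array([ 0.08384354,  0.97046769, -0.55974204]), 'moment': array([-0.00408423,  0.00200836, -0.00400119]), 'gripper_force': 0.0, 'width': 0.08535778615789584}
```

View pics/top0.png

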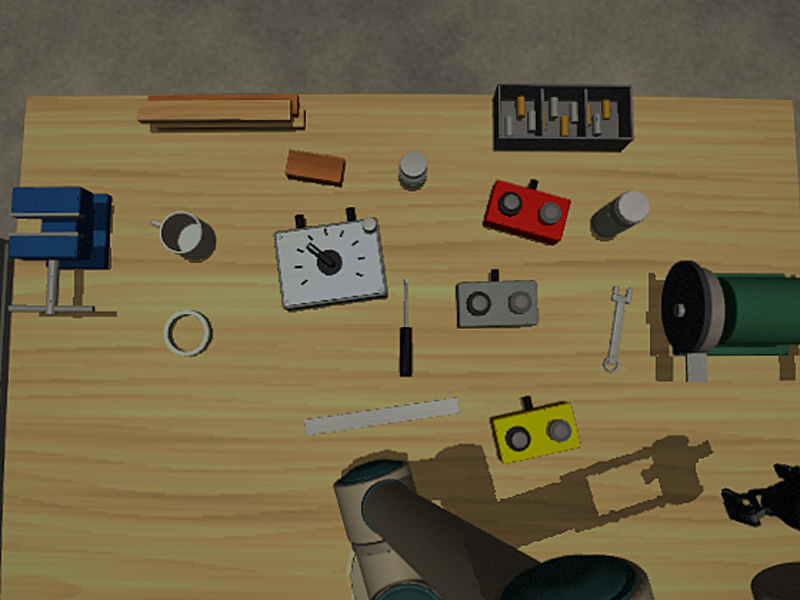

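View pics/scene0.png

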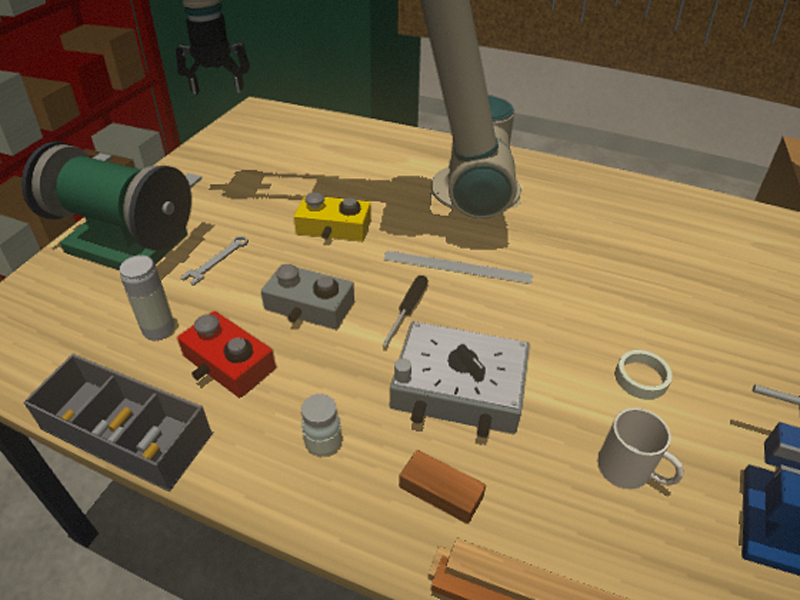

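The top view shows the selector box at about (330,262), with its lever pointing up-left. The grey station has its start button (black housing) at (479,303) and the mushroom at (520,302). Next I'll enlarge that area.

```bash
python3 - <<'E'
from rig import vision
import cv2
im=vision.get_image("top"); 
# orig coords: x 185..385, y 140..240
c=im[140:240,185:385]; cv2.imwrite("pics/crop1.png",cv2.resize(c,(800,400),interpolation=cv2.INTER_CUBIC))
c=im[145:225,185:275]; cv2.imwrite("pics/crop2.png",cv2.resize(c,None,fx=7,fy=7,interpolation=cv2.INTER_CUBIC))
p=vision.camera_params("top");print(p); print(vision.camera_params("wrist"))
E
```

```text
{'intrinsics': array([[414.01912225,   0.        , 277.14850168],
       [  0.        , 414.01912225, 207.42515953],
       [  0.        ,   0.        ,   1.        ]]), 'dist': array([-0.04798844,  0.        ,  0.        ,  0.        ,  0.        ]), 'rvec': array([ 2.1801747 , -2.16995578,  0.08473524]), 'tvec': array([0.02086852, 0.53122595, 1.11913272])}
{'intrinsics': array([[298.91063188,   0.        , 279.2350303 ],
       [  0.        , 298.91063188, 206.9784949 ],
       [  0.        ,   0.        ,   1.        ]]), 'dist': array([-0.01913259,  0.        ,  0.        ,  0.        ,  0.        ]), 'hand_eye': array([[ 3.83331207e-05, -9.52641148e-01, -3.04096763e-01,
         7.69898701e-02],
       [ 9.99999444e-01,  3.57081881e-04, -9.92571547e-04,
        -7.46596470e-04],
       [ 1.05415194e-03, -3.04096556e-01,  9.52640632e-01,
        -1.42009191e-01],
       [ 0.00000000e+00,  0.00000000e+00,  0.00000000e+00,
         1.00000000e+00]])}
```

View pics/crop1.png

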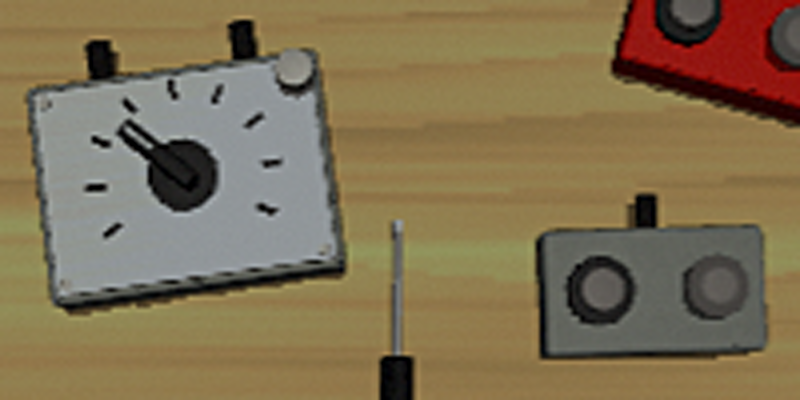

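View pics/crop2.png

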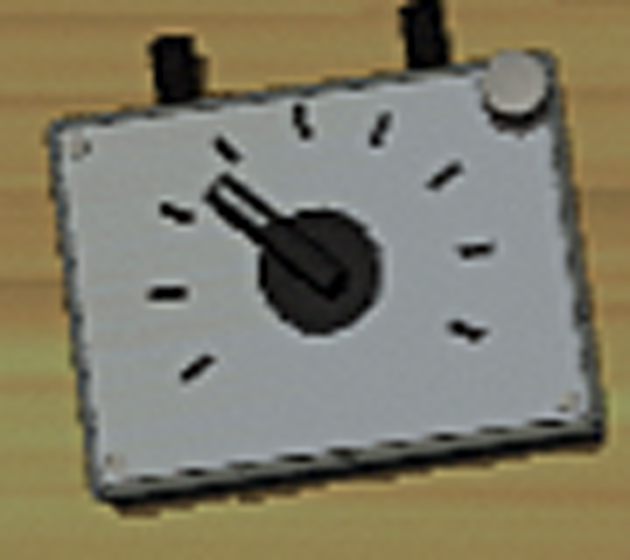

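In crop2 the marks run from #1 (197,368) through #5 (302,120) and #7 (445,175) to #9 (467,330). The lever end is at about (217,187), close to marks 3 and 4. In crop1 the start button is at (600,288) and the mushroom at (716,286).

```bash
cat > h.py <<'E'
import numpy as np, cv2
from rig import readout, vision
from scipy.spatial.transform import Rotation as R
from scipy.optimize import least_squares
def ray(name,px,z,st=None):
    p=vision.camera_params(name)
    u=cv2.undistortPoints(np.array(px,float).reshape(-1,1,2),p["intrinsics"],p["dist"])[:,0]
    d=np.c_[u,np.ones(len(u))]
    if name=="wrist":
        H=p["hand_eye"]; q=st["ee_rot"]; Rt=R.from_quat(np.r_[q[1:],q[0]]).as_matrix()
        Rw=Rt@H[:3,:3]; c=st["position"]+Rt@H[:3,3]
    else:
        Rw=cv2.Rodrigues(p["rvec"])[0].T; c=-Rw@p["tvec"]
    d=d@Rw.T
    return c+d*((z-c[2])/d[:,2])[:,None]
def fitbox(m,idx=range(9)):
    a=np.radians(120-30*np.array(list(idx)))
    f=lambda v:(v[:2]+.06*np.c_[np.cos(a+v[2]),np.sin(a+v[2])]-m[:,:2]).ravel()
    r=least_squares(f,[*m[:,:2].mean(0),0]); return r.x,np.abs(r.fun).max()
E
python3 - <<'E'
from h import *
M=np.array([(197,368),(168,293),(177,212),(228,150),(302,120),(380,128),(445,175),(476,250),(467,330)])
o=lambda c,off,k:np.array(off)+(np.array(c)+.5)/k-.5
x,e=fitbox(ray("top",o(M,(185,145),7),.06)); print(x,np.degrees(x[2]),e)
t=ray("top",o([(217,187),(343,285)],(185,145),7),.09);print(t)
d=t[0]-t[1]; d2=t[0,:2]-x[:2]
for d in(d,d2):
    an=np.degrees(np.arctan2(d[1],d[0])-x[2]);print("lever deg box",an,"mark",(120-an)/30+1)
for z in(.055,.06,.065): print(ray("top",o([(600,288)],(185,140),4),z))
print(ray("top",o([(716,286)],(185,140),4),.078))
print(ray("top",o([(541,235),(763,228),(765,348),(543,355)],(185,140),4),.05))
E
```

```text
[0.59225681 0.14860727 0.14448871] 8.278593184009486 0.0006587191493063749
[[0.6197021  0.18468189 0.09      ]
 [0.58287942 0.1368968  0.09      ]]
lever deg box 44.10394822588525 mark 3.5298683924704917
lever deg box 44.4578132037639 mark 3.5180728932078704
[[ 0.51777192 -0.13075601  0.055     ]]
[[ 0.51739652 -0.13009385  0.06      ]]
[[ 0.51702112 -0.12943169  0.065     ]]
[[ 0.51768941 -0.20389705  0.078     ]]
[[ 0.55378757 -0.09187422  0.05      ]
 [ 0.55923593 -0.24190889  0.05      ]
 [ 0.4782545  -0.24205381  0.05      ]
 [ 0.47297609 -0.09292362  0.05      ]]
```

```bash
python3 -m handwheel '[[[0,0,-40],[0,0,-1],1],[[0,0,0],[0,0,-1],1],[[0,0,0],[0,0,-1],1],[[0,0,0],[0,0,-1],1],[[0,0,0],[0,0,-1],1],[[0,0,0],[0,0,-1],1],[[0,0,0],[0,0,-1],1],[[0,0,0],[0,0,-1],1],[[0,0,0],[0,0,-1],1],[[0,0,0],[0,0,-1],1],[[0,0,0],[0,0,-1],1],[[0,0,0],[0,0,-1],1],[[0,0,0],[0,0,-1],1],[[0,0,0],[0,0,-1],1],[[0,0,0],[0,0,-1],1],[[0,0,0],[0,0,-1],1],[[0,0,0],[0,0,-1],1],[[0,0,0],[0,0,-1],1],[[0,0,0],[0,0,-1],1],[[0,0,0],[0,0,-1],1]]' 30
cat >> h.py <<'E'
def rel(target):
    s=readout.get_state(); q=s["ee_rot"]; r=R.from_quat(np.r_[q[1:],q[0]]); X=r.as_matrix()[:,0]
    print("t",s["clock"],"pos",s["position"].round(4),"yaw",np.degrees(np.arctan2(X[1],X[0])).round(2),"q",s["qpos"].round(2),"F",s["contact_force"].round(1))
    print("shift mm",(r.inv().apply(np.array(target)-s["position"])*1000).round(1))
E
python3 -c "
from h import *
rel([.56,.17,.26])"
```

```text
clock: 2.65
position: [0.2275, -0.5279, 0.2709]
ee_rot: [-0.0, 0.313, 0.95, 0.0]
contact_force: [0.2, -0.2, -0.7]
width: 0.0002
gripper_force: 0.0
t 2.65 pos [ 0.2275 -0.5279  0.2709] yaw 143.51 q [-1.29  0.26  1.43  0.    1.45 -2.22] F [ 0.2 -0.2 -0.7]
shift mm [147.7 758.8  11.4]
```

```bash
python3 -m handwheel '[[[4.6,58.5,1],[0,0,0],1],[[4.6,58.5,1],[0,0,0],1],[[4.6,58.5,1],[0,0,0],1],[[4.6,58.5,1],[0,0,0],1],[[4.6,58.5,1],[0,0,0],1],[[4.6,58.5,1],[0,0,0],1],[[4.6,58.5,1],[0,0,0],1],[[4.6,58.5,1],[0,0,0],1],[[4.6,58.5,1],[0,0,0],1],[[4.6,58.5,1],[0,0,0],1],[[4.6,58.5,1],[0,0,0],1],[[4.6,58.5,1],[0,0,0],1],[[4.6,58.5,1],[0,0,0],1],[[0,0,0],[0,0,0],1],[[0,0,0],[0,0,0],1]]'
python3 - <<'E'
from h import *
rel([.632,.119,.26])
s=readout.get_state(); im=vision.get_image("wrist"); cv2.imwrite("pics/w1.png",cv2.resize(im,(800,600),interpolation=cv2.INTER_CUBIC))
np.save("s1.npy",np.r_[s["position"],s["ee_rot"]])
E
```

```text
clock: 4.53
position: [0.6334, 0.1171, 0.2576]
ee_rot: [-0.001, 0.314, 0.949, -0.001]
contact_force: [-0.9, 0.3, -0.8]
width: -0.0001
gripper_force: 0.0
t 4.525 pos [0.6334 0.1171 0.2576] yaw 143.34 q [ 0.08  0.37  1.3  -0.    1.47 -0.86] F [-0.9  0.3 -0.8]
shift mm [ 2.2  0.7 -2.4]
```

View pics/w1.png

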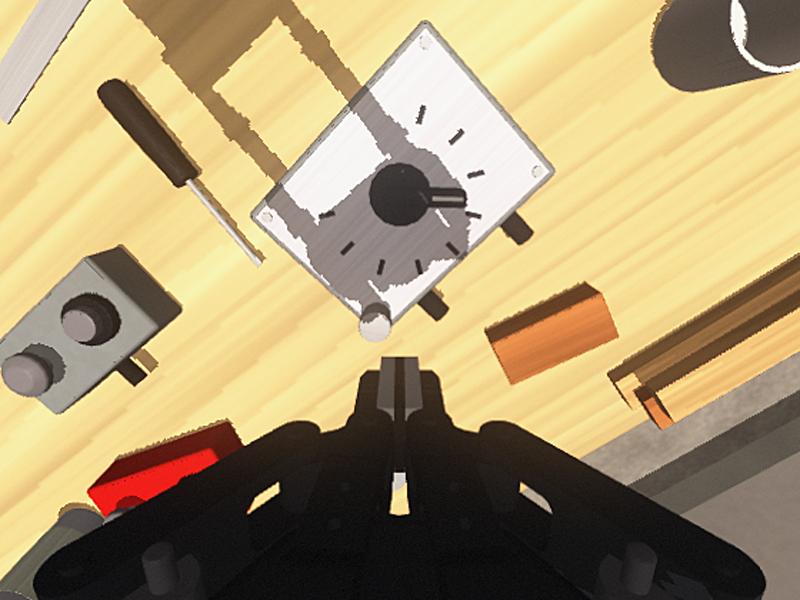

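The wrist view shows the nine marks from (421,114) round to (327,216), the lever end at about (466,197), the disc centre at (400,194), and the start button top at (79,324).

```bash
python3 - <<'E'
from h import *
v=np.load("s1.npy"); st=dict(position=v[:3],ee_rot=v[3:])
o=lambda c:(np.array(c,float)+.5)*.7-.5
M=[(421,114),(457,136),(476,174),(474,215),(453,250),(419,268),(381,267),(347,248),(327,216)]
x,e=fitbox(ray("wrist",o(M),.06,st)); print(x,np.degrees(x[2]),e)
t=ray("wrist",o([(465,197)]),.09,st)[0];d=t[:2]-x[:2];an=np.degrees(np.arctan2(d[1],d[0]))
print(t,np.linalg.norm(d),an,"mark",(120-an+np.degrees(x[2]))/30+1, "disc",ray("wrist",o([(400,194)]),.067,st))
for z in(.055,.065):print(ray("wrist",o([(79,324)]),z,st))
print("stop",ray("wrist",o([(25,372)]),.078,st))
# white line & lever edges directions
L=ray("wrist",o([(428,196),(462,199)]),.09,st);dd=L[1]-L[0];print(np.degrees(np.arctan2(dd[1],dd[0])))
E
```

```text
[0.59062009 0.14921255 0.14584067] 8.356054687388621 0.0009760355305662438
[0.61743605 0.18655971 0.09      ] 0.045977234001477026 54.32095044954632 mark 3.467836807928077 disc [[0.58960282 0.14979111 0.067     ]]
[[ 0.51090287 -0.14200313  0.055     ]]
[[ 0.51262446 -0.13312197  0.065     ]]
stop [[ 0.51585183 -0.19402447  0.078     ]]
48.479365966873985
```

```bash
python3 - <<'E'
from h import *
rel([.5914,.1962,.075])
E
```

```text
t 4.575 pos [0.6333 0.1165 0.258 ] yaw 143.28 q [ 0.07  0.37  1.3  -0.    1.47 -0.86] F [0.6 0.4 1.6]
shift mm [ 81.1  39.1 183. ]
```

```bash
python3 -m handwheel '[[[40.5,19.5,0],[0,0,0],1],[[40.5,19.5,0],[0,0,0],1],[[0,0,0],[0,0,0],1],[[0,0,45],[0,0,0],1],[[0,0,45],[0,0,0],1],[[0,0,45],[0,0,0],1],[[0,0,30],[0,0,0],1],[[0,0,18],[0,0,0],1],[[0,0,0],[0,0,0],1],[[0,0,0],[0,0,0],1]]'
python3 - <<'E'
from h import *
rel([.5914,.1962,.075])
im=vision.get_image("wrist"); cv2.imwrite("pics/w2.png",cv2.resize(im[:280,100:460],(800,622))[:600])
E
```

```text
clock: 5.82
position: [0.5933, 0.196, 0.0764]
ee_rot: [0.001, 0.315, 0.949, 0.0]
contact_force: [-0.3, -1.0, -0.5]
width: -0.0
gripper_force: 0.0
t 5.825 pos [0.5933 0.196  0.0764] yaw 143.24 q [ 0.21  0.47  1.62 -0.    1.06 -0.72] F [-0.3 -1.  -0.5]
shift mm [ 1.6 -1.   1.4]
```

View pics/w2.png

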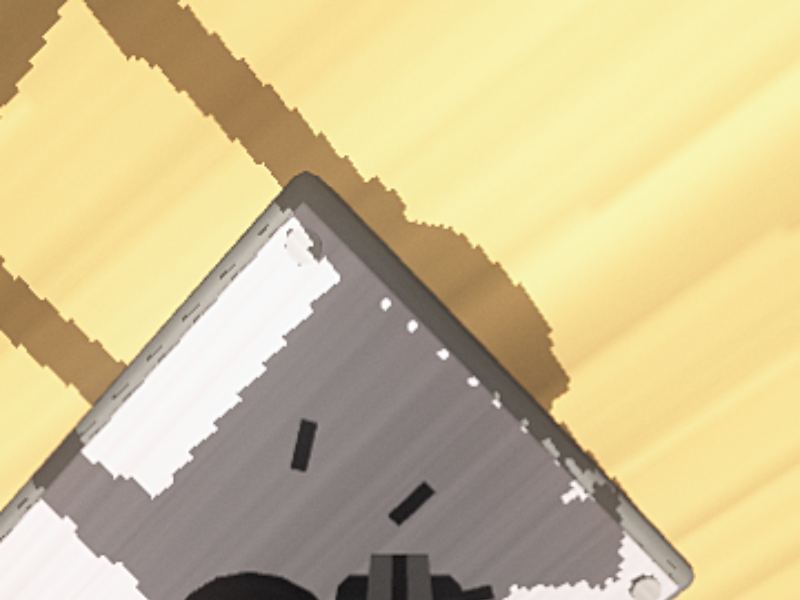

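```bash
python3 -m handwheel '[[[-5,0,1],[0,0,0],1],[[-4,0,0],[0,0,0],1],[[-4.2,1.6,0],[0,0,1],1],[[-4.2,1.6,0],[0,0,1],1],[[-4.2,1.6,0],[0,0,1],1],[[-4.2,1.6,0],[0,0,1],1],[[-4.2,1.6,0],[0,0,1],1],[[-4.2,1.6,0],[0,0,1],1],[[-4.2,1.6,0],[0,0,1],1],[[-4.2,1.6,0],[0,0,1],1],[[-4.2,1.6,0],[0,0,1],1],[[-4.2,1.6,0],[0,0,1],1],[[0,0,0],[0,0,0],1],[[0,0,0],[0,0,0],1]]'
cat >> h.py <<'E'
def pf(c=(.5911,.149),b=8.3):
    s=readout.get_state(); q=s["ee_rot"]; X=R.from_quat(np.r_[q[1:],q[0]]).as_matrix()[:,0]
    yaw=np.arctan2(X[1],X[0]); phi=yaw-np.pi/2; d=s["position"][:2]-np.array(c)
    u=np.array([np.cos(phi),np.sin(phi)]);n=np.array([-u[1],u[0]])
    print("t",s["clock"],"phi",np.degrees(phi),"mark",(120-np.degrees(phi)+b)/30+1,"r",d@u*1e3,"off",d@n*1e3,"z",s["position"][2],"F u,n",s["contact_force"][:2]@u,s["contact_force"][:2]@n)
E
python3 - <<'E'
from h import *
pf()
cv2.imwrite("pics/top2.png",cv2.resize(vision.get_image("top")[130:240,175:305],None,fx=5,fy=5,interpolation=cv2.INTER_CUBIC))
E
```

```text
clock: 7.62
position: [0.6311, 0.1625, 0.0744]
ee_rot: [0.0, 0.747, 0.665, -0.0]
contact_force: [-0.7, -0.0, 0.5]
width: -0.0
gripper_force: 0.0
t 7.625 phi -6.608108251153005 mark 5.4969369417051 r 38.13594376000391 off 17.966601899700954 z 0.07435145895549847 F u,n -0.6596125180699384 -0.12295251295472748
```

View pics/top2.png

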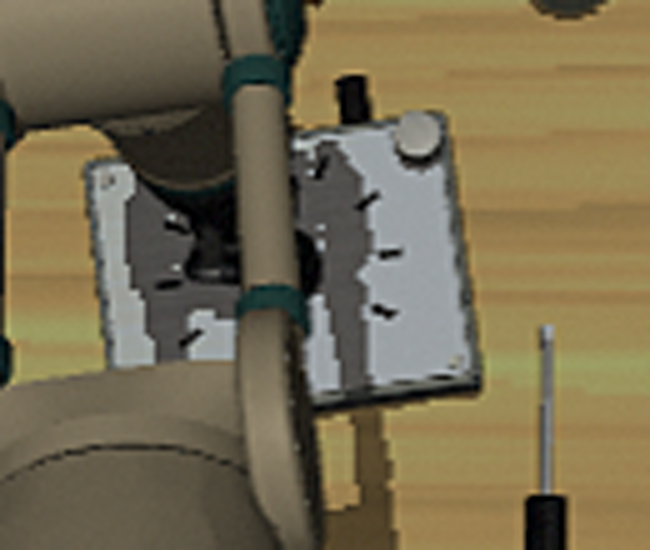

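```bash
python3 -m handwheel '[[[-2,0.9,0],[0,0,0.5],1],[[-2,0.9,0],[0,0,0.5],1],[[-2,0.9,0],[0,0,0.5],1],[[-2,0.9,0],[0,0,0.5],1],[[-2,0.9,0],[0,0,0.5],1],[[-2,0.9,0],[0,0,0.5],1],[[-2,0.9,0],[0,0,0.5],1],[[-2,0.9,0],[0,0,0.5],1],[[0,0,0],[0,0,0],1],[[0,0,0],[0,0,0],1]]' >/dev/null; python3 -c "
from h import *
pf()"
python3 -m handwheel '[[[-2,0.9,0],[0,0,0.5],1],[[0,0,0],[0,0,0],1]]'>/dev/null; python3 -c "
from h import *
pf()"
python3 -m handwheel '[[[-2,0.9,0],[0,0,0.5],1],[[0,0,0],[0,0,0],1]]'>/dev/null; python3 -c "
from h import *
pf()"
```

```text
t 8.925 phi -30.628497996162235 mark 6.297616599872074 r 38.003556633820466 off 18.5996582603117 z 0.07435959726046755 F u,n 0.2859490607387092 1.8939546108117828
t 9.175 phi -33.61962667838142 mark 6.397320889279381 r 38.13086559456542 off 18.081286058440387 z 0.07432023568328235 F u,n -0.2637603558273973 0.6220731725133282
t 9.425 phi -36.60041939823139 mark 6.496680646607714 r 38.196424755689776 off 17.823383827001773 z 0.07425533845857481 F u,n -0.6616332440561487 0.3113268321616723
```

```bash
python3 -m handwheel '[[[-2,0.9,0],[0,0,0.5],1],[[0,0,0],[0,0,0],1]]'>/dev/null; python3 -c "
from h import *
pf()"
python3 -m handwheel '[[[-2,0.9,0],[0,0,0.5],1],[[0,0,0],[0,0,0],1],[[0,0,0],[0,0,0],1]]'>/dev/null; python3 -c "
from h import *
pf()"
```

```text
t 9.675 phi -39.59164444928023 mark 6.596388148309342 r 38.19285562733955 off 17.837680083215695 z 0.07421638341469905 F u,n 0.2516188938384943 -1.1422257509812275
t 10.05 phi -42.61104004140444 mark 6.697034668046815 r 38.07397749263408 off 18.239489001619294 z 0.07427456594762503 F u,n -0.5593533379542528 -0.34488773296562003
```

```bash
python3 -m handwheel '[[[6,0,0],[0,0,0],1],[[6,0,0],[0,0,0],1],[[0,0,-40],[0,0,0],1],[[0,0,-60],[0,0,0],1],[[0,0,-60],[0,0,0],1],[[-45,-10,-20],[0,0,0],1],[[-45,-10,0],[0,0,0],1],[[0,0,0],[0,0,0],1],[[0,0,0],[0,0,0],1]]'
python3 - <<'E'
from h import *
s=readout.get_state(); im=vision.get_image("wrist"); cv2.imwrite("pics/w3.png",cv2.resize(im,(800,600),interpolation=cv2.INTER_CUBIC))
np.save("s3.npy",np.r_[s["position"],s["ee_rot"]])
E
```

```text
clock: 11.18
position: [0.5646, 0.0932, 0.2546]
ee_rot: [0.0, 0.916, 0.401, 0.001]
contact_force: [-0.2, 0.6, 0.5]
width: 0.0001
gripper_force: 0.0
```

View pics/w3.png

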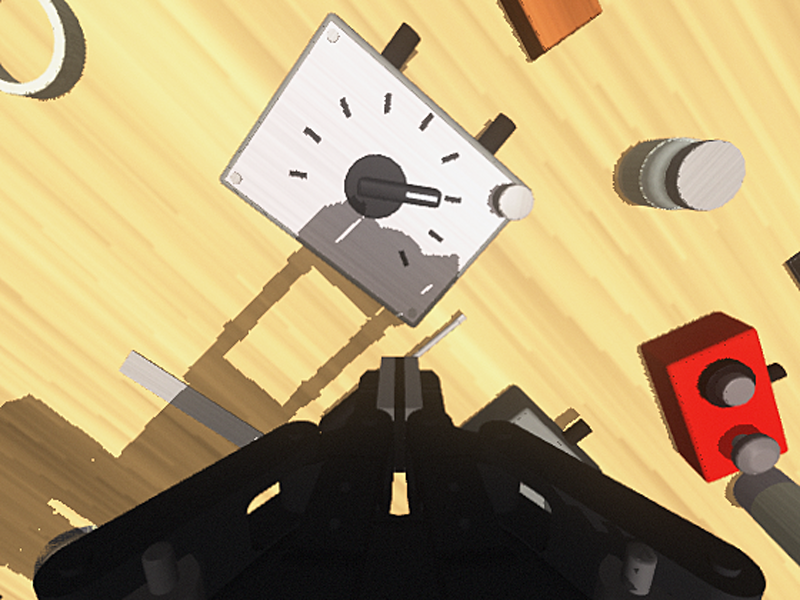

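Marks 1 to 9 run from (298,174) round to (404,258). The lever end at (438,197) points at mark 7 at (453,200), so the selector is set. Next is the start button.

```bash
python3 -m handwheel '[[[0,0,0],[0,0,-1],1],[[0,0,0],[0,0,-1],1],[[0,0,0],[0,0,-1],1],[[0,0,0],[0,0,-1],1],[[0,0,0],[0,0,-1],1],[[0,0,0],[0,0,-1],1],[[0,0,0],[0,0,-1],1],[[0,0,0],[0,0,-0.1],1]]' >/dev/null
python3 - <<'E'
from h import *
rel([.516,-.18,.22])
E
```

```text
t 12.225 pos [0.5649 0.0935 0.2537] yaw 89.92 q [0.04 0.26 1.47 0.   1.41 0.04] F [ 0.4  0.4 -0.5]
shift mm [-273.6  -48.5   33.7]
```

```bash
python3 -m handwheel '[[[-55,-10,0],[0,0,0],1],[[-55,-10,0],[0,0,0],1],[[-55,-10,7],[0,0,0],1],[[-55,-10,13],[0,0,0],1],[[-54,-9,13],[0,0,0],1],[[0,0,0],[0,0,0],1],[[0,0,0],[0,0,0],1]]'
python3 - <<'E'
from h import *
s=readout.get_state(); im=vision.get_image("wrist"); cv2.imwrite("pics/w4.png",cv2.resize(im,(800,600),interpolation=cv2.INTER_CUBIC))
np.save("s4.npy",np.r_[s["position"],s["ee_rot"]])
E
```

```text
clock: 13.1
position: [0.515, -0.1808, 0.2211]
ee_rot: [-0.0, 0.708, 0.706, 0.0]
contact_force: [0.1, -0.2, 1.0]
width: 0.0
gripper_force: 0.0
```

View pics/w4.png

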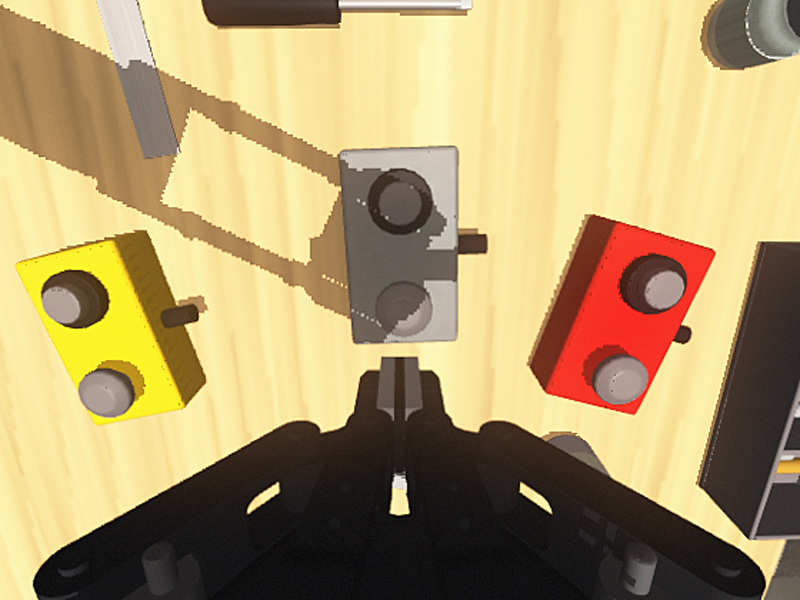

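The start button's centre is at (400,201) and the mushroom is at (404,308).

```bash
python3 - <<'E'
from h import *
v=np.load("s4.npy"); st=dict(position=v[:3],ee_rot=v[3:])
o=lambda c:(np.array(c,float)+.5)*.7-.5
for z in(.055,.065):print(ray("wrist",o([(400,201)]),z,st))
print(ray("wrist",o([(404,308)]),.078,st))
b=ray("wrist",o([(400,201)]),.06,st)[0]; rel([b[0],b[1],.09])
E
```

```text
[[ 0.51450383 -0.12997262  0.055     ]]
[[ 0.51449409 -0.1290908   0.065     ]]
[[ 0.51713604 -0.20213548  0.078     ]]
t 13.15 pos [ 0.5151 -0.1802  0.2214] yaw 89.91 q [-0.46  0.24  1.58  0.    1.32 -0.46] F [ 0.3 -0.1  0.2]
shift mm [ 50.6  -0.7 131.4]
```

```bash
python3 -m handwheel '[[[51,0,0],[0,0,0],1],[[0,0,0],[0,0,0],1],[[0,0,50],[0,0,0],1],[[0,0,50],[0,0,0],1],[[0,0,25],[0,0,0],1],[[0,0,20],[0,0,0],1],[[0,0,5],[0,0,0],1],[[0,0,0],[0,0,0],1],[[0,0,0],[0,0,0],1]]'
for i in 1 2; do :; done
python3 -m handwheel '[[[0,0,2],[0,0,0],1],[[0,0,2],[0,0,0],1],[[0,0,0],[0,0,0],1]]'
```

```text
clock: 14.28
position: [0.5156, -0.1303, 0.0724]
ee_rot: [0.001, 0.707, 0.707, 0.0]
contact_force: [0.2, 0.3, 0.2]
width: 0.0
gripper_force: 0.0
clock: 14.65
position: [0.5157, -0.1304, 0.0679]
ee_rot: [0.001, 0.708, 0.706, 0.001]
contact_force: [1.0, 0.6, 3.9]
width: -0.0001
gripper_force: 1.9
```

```bash
python3 -m handwheel '[[[0,0,2],[0,0,0],1],[[0,0,0],[0,0,0],1]]' | sed -n '1,4p'
python3 -m handwheel '[[[0,0,2],[0,0,0],1],[[0,0,0],[0,0,0],1]]'| sed -n '1,4p'
python3 -m handwheel '[[[0,0,1.5],[0,0,0],1],[[0,0,0],[0,0,0],1]]'| sed -n '1,4p'
```

```text
clock: 14.9
position: [0.5157, -0.1304, 0.066]
ee_rot: [0.001, 0.708, 0.706, 0.001]
contact_force: [1.5, -1.0, 6.9]
clock: 15.15
position: [0.5158, -0.1304, 0.0658]
ee_rot: [0.002, 0.708, 0.707, 0.001]
contact_force: [-1.8, 1.5, 18.5]
clock: 15.4
position: [0.5158, -0.1305, 0.0656]
ee_rot: [0.002, 0.708, 0.707, 0.001]
contact_force: [-3.1, 1.4, 26.7]
```

The force rose like a spring and then hit a hard stop, so the button is fully in. I'll release it and retreat.

```bash
python3 -m handwheel '[[[0,0,-6],[0,0,0],1],[[0,0,-10],[0,0,0],1],[[0,0,-40],[0,0,0],1],[[0,0,-50],[0,0,0],1],[[0,0,-50],[0,0,0],1],[[0,0,0],[0,0,0],1],[[0,0,0],[0,0,0],1],[[0,0,0],[0,0,0],1]]'
python3 - <<'E'
from h import *
cv2.imwrite("pics/s5.png",cv2.resize(vision.get_image("scene"),(800,600),interpolation=cv2.INTER_CUBIC))
E
```

```text
clock: 16.4
position: [0.5131, -0.1296, 0.2157]
ee_rot: [-0.002, 0.708, 0.707, -0.001]
contact_force: [-0.8, 0.1, -0.4]
width: -0.0001
gripper_force: 0.0
```

View pics/s5.png

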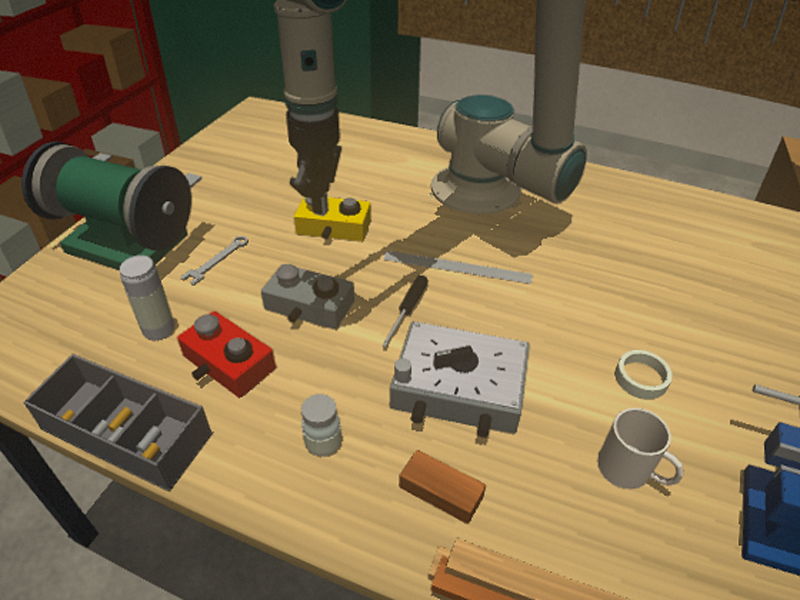

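The scene view shows the lever at mark 7 with its end at (436,357), the start button back out at (326,287), and the loose things where they were.

```bash
python3 -c "
from rig import manip
print(manip.sign_off())"
```

```text
the job is handed in; nothing more can be done
None
```

I pushed the selector to its seventh mark, pressed the start button fully in and let it come back, then handed the job in at about 16.5 s; the stop mushroom and loose things were not touched.

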